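# Roll the thick vial onto the reading line

### The arm

A 6-joint arm with a two-finger parallel gripper is mounted at the origin on the work surface. World frame = base frame: x ahead of the robot, y to its left, z up, the work surface at z = 0. Lengths are in m, angles in rad, forces in N, time in s.
With the tool pointing down it reaches from about 0.3 to 0.85 m from the base axis. Payload 4.2 kg.
Tool frame: the origin (TCP) lies on the centre line of the jaws, within the pads' length; the fingertips stand 14 mm ahead of it and the grasp point (between the pads) lies 5 mm behind it; z points along the fingers, y is the direction in which the jaws open and shut (so a half turn about z gives the same grasp; the last joint's range is limited). The gripper opens to 91 mm and grips with 3 to 60 N. Pads are 32 mm wide; open, the fingers measure 118 mm over their backs; the gripper's body (76 mm by 178 mm) begins 60 mm behind the grasp point.
Start: joints at [1.297, 0.32, 1.565, -0, 1.257, -0.02], TCP at [0.144, 0.557, 0.193] pointing down, gripper open.
Joint ranges: [-3.11, 3.11], [-0.84, 2.01], [0.21, 2.61], [-1.34, 4.49], [0.05, 2.63], [-2.56, 2.56]. Speed limits (rad/s): [2.57, 2.57, 3.14, 3.14, 3.14, 3.14].

### API

Orientations are given as a rotation vector (axis times angle).
In Python, from plant import bot gives the robot as it stands. The module is installed in compiled form; this text tells all that it offers.
- The arm moves only by the tool play_rows, never from a script. Its argument "increments" is a list that holds one entry, the list of rows, each a list of 5 numbers: the finger opening in mm, from 0 to 91.2, then the shift along the tool's x, y, z in mm, then the turn about the tool's z in rad. A call has exactly 10 rows; each row shifts and turns the commanded pose from where the row before left it, along the tool's axes as they then stand; what a row does not reach is not made up. A row lasts 1/8 s, in which the tool goes at most 62.5 mm and 10.7 degrees, less where a joint would pass 70% of its speed; a pose out of reach is approached as far as the arm can. A call with a gripper value outside its range is refused whole. The fingers move at their own pace and stop on an object; the grip force is fixed at half the most. Time passes only in rows, so rows that do not move let the fingers close, or fill a call up. It gives the time, the measured TCP pose, the force and the opening at its end, in the units of the state.
- bot.state(): the state, without advancing time (a new reading comes with each control period).
- bot.grab_frame(name): name is "scene" or "top" or "wrist"; returns the picture (400x640x3 uint8, red, green, blue); there is no depth.
- bot.camera_params(name): a dict with "fov_y" (degrees; the focal length in pixels is half the picture's height over the tangent of half this angle, whatever the lens; pixels are square), "cx", "cy" (the principal point, pixels), "D" ([k1, k2, p1, p2, k3] as OpenCV has them; the pictures are not rectified), "eye" and "rotation" of the camera in the world; the wrist camera has in their place "T_tool_cam" (4x4, takes a point from camera to tool coordinates, whose origin is the TCP and whose axes are the flange's). Camera axes: x right, y down, z forward; pixel columns grow to the right and rows downward; lengths in m; the calibration is good to about 2 mm. A picture is of the moment at which its call begins: read the wrist's pose just before it. camera_params takes no time and is no camera call.
- bot.sign_off(): hands the job in, once; it reports no verdict.
The state is a dict: "time": time; "joint_pos": joint angles; "dq": joint speeds; "joint_efforts": joint torques, N m; "position": TCP position; "tool_rot": TCP orientation; "wrist_force": force on the tool from outside, world axes, zero at the start; "ft_torque": the same for the moment, N m; "width": opening from 0.0 (shut) to 1.0 (fully open).
Only numpy, scipy, OpenCV 4.12 (cv2) and the standard library are available. Lean on these libraries where they do the work, as an engineer would, in place of code of your own. Each camera call takes 0.05 s, during which the arm holds its last target.

### The job

On the tube reading station, roll the thick vial across the plate, by pushing it with the fingertips so that it turns rather than slides and is never lifted, until it lies still on the engraved line, with the line running along under its middle. Then press the key on top of the reader head fully down and let it come up again. Leave the slim vial and everything else where it is.

Things in the scene. Friction and masses are not known exactly. Their poses are not given: they have to be found in the camera images.
- station: Tube reading station, fixed to the bench at a varying yaw: bare aluminium plate 200 (its x) by 360 (its y) by 12 mm thick; on its far (+x) end a white reader head, 70 along x, 130 along y, top 62 mm above the bench, face 105 mm and centre 140 mm from the plate's centre. Origin: centre of the plate's underside.
- line_mid (a point): Middle of the engraved straight black line, on the plate's upper face (12 mm above the bench), in the middle of the plate. The line is 184 mm long and 4 mm wide and runs along this point's x axis, towards the reader's window; y lies across it in the plate, z up.
- thick_vial: Vial to roll: smooth amber glass, white cap, a true cylinder 30 mm in diameter, 100 mm long, 50 to 100 g, nearly parallel to the line, 60 to 110 mm to either side. Origin: its centre, 15 mm above the plate; x is its axis (cap at -x), y and z turn as it rolls. Pushed at mid-height or just above it rolls; much higher it may jam and slide. Drag stops it within 2 mm after pushes below 50 mm/s.
- slim_vial: Another vial of the same make, to be left alone: 18 mm in diameter, 100 mm long, lying on the plate on the other side of the line. Origin: its centre, x along its axis.
- read_key_top (a point): Centre of the upper face of the read key: a white round spring button 28 mm in diameter in a grey collar 44 mm in diameter, on top of the reader head, 84 mm above the bench, pressed straight down.
- read_key (a joint): Travel of the read key: 0 up, 0.006 m fully down. About 1.5 N starts it, 5 N takes it fully down; a spring returns it.
- small_jar: Small amber jar, 20 mm in diameter, 36 mm tall, upright on the plate near its edge on the robot's side. Origin: centre of its foot. Leave alone.
- beaker: Clear plastic beaker, 68 mm wide, 75 mm tall, on the bench past the plate's +y edge. Origin: centre of its foot. Leave alone.
- reagent: White bottle, 56 mm in diameter, 85 mm tall, on the bench past the plate's -y edge. Origin: centre of its foot. Leave alone.
- wrench: Steel fitting wrench, 150 mm long, lying flat on the bench beside the reader head, on its -y side. Leave alone.
- adapter: Steel ring, 48 mm in diameter, 18 mm high, flat on the bench beside the reader head, on its +y side. Leave alone.
Things that resemble listed ones, but are neither listed nor needed, are in the scene too. Leave any green look-alike of the thick_vial alone.

How it is judged:
On the way, in this order (a step that is already met when the one before it is completed fails the run):
1. the thick vial has been rolled through at least a quarter turn on the plate (angle between thick_vial's own z axis and vertical above 1.5 rad and z of thick_vial in the frame of line_mid below 0.025 m).
2. the thick vial lies still along the line, its axis within 6 mm of it (y of thick_vial in the frame of line_mid between -0.006 and 0.006 m and x of thick_vial in the frame of line_mid between -0.04 and 0.04 m and angle between the x axis of thick_vial and the x axis of line_mid, either way round below 0.15 rad and z of thick_vial in the frame of line_mid between 0.01 and 0.02 m and linear speed of thick_vial below 0.01 m/s), for 0.3 s.
3. the read key is pressed down (more than 4 of its 6 mm) with the vial on the line (all of step 2 and value of joint read_key above 0.004 m).
At the end, for the whole second after the job is handed in: Thick vial at rest on the plate: axis within 6 mm of the line, parallel within 0.15 rad, centre within 40 mm of the line's middle lengthways; key up again (within 2 mm); slim vial and small jar within 15 mm, other things within 20 mm, of where they stood (all of step 2 and value of joint read_key below 0.002 m and angular speed of thick_vial below 0.3 rad/s and distance of each of slim_vial, small_jar from where it was at the start of the episode below 0.015 m and distance of each of beaker, reagent, wrench, adapter from where it was at the start of the episode below 0.02 m); the robot touches nothing.
It fails at once if the thick vial is lifted more than 10 mm off the plate (z of thick_vial in the frame of line_mid above 0.025 m).
It fails at once if the slim vial or another bystander is shifted (15 mm on the plate, 20 mm on the bench) (distance of any of slim_vial, small_jar from where it was at the start of the episode above 0.015 m or distance of any of beaker, reagent, wrench, adapter from where it was at the start of the episode above 0.02 m).
It also fails if it takes over 48 s, if anything falls off the work surface, if the arm or the gripper's body presses on something with over 40 N, if the wrist force passes 120 N, or if a joint passes its speed limit or range.

## Working session

There is one attempt and no reset: what is moved stays moved. The work goes in short steps, Python scripts to look and compute and a tool call to move; the robot and the scene stay as the last step left them, time stands still between calls to the robot, and variables do not carry over. Pictures are saved under pics/ and viewed, and the job is handed in when it is done.

Besides the shell and the picture viewer there is one more tool, called after "Emit:" as a command line: name --argument value ..., lists and objects as JSON in quotes. play_rows: Moves the arm, as the interface text tells. Its arguments: {"type":"object","properties":{"increments":{"type":"array","items":{"type":"array","items":{"type":"array","items":{"type":"number"}}}}},"required":["increments"]}

```bash
mkdir -p pics; cat > h.py <<'E'
import numpy as np, cv2
from plant import bot
def K(p,h=400):
    f=h/2/np.tan(np.radians(p['fov_y'])/2)
    return np.array([[f,0,p['cx']],[0,f,p['cy']],[0,0,1.]])
def pose(name,st=None):
    p=bot.camera_params(name)
    if 'eye' in p: return p,np.array(p['rotation']).reshape(3,3) if np.size(p['rotation'])==9 else cv2.Rodrigues(np.array(p['rotation'],float))[0],np.array(p['eye'])
    T=np.array(p['T_tool_cam']); R=cv2.Rodrigues(np.array(st['tool_rot'],float))[0]
    return p,R@T[:3,:3],R@T[:3,3]+np.array(st['position'])
def cast(name,uv,z,st=None):
    p,R,e=pose(name,st)
    n=cv2.undistortPoints(np.array(uv,float).reshape(-1,1,2),K(p),np.array(p['D'],float)).reshape(-1,2)
    d=np.c_[n,np.ones(len(n))]@R.T
    return e+d*((z-e[2])/d[:,2])[:,None]
def proj(name,P,st=None):
    p,R,e=pose(name,st)
    r=cv2.projectPoints((np.array(P,float).reshape(-1,3)-e)@R,np.zeros(3),np.zeros(3),K(p),np.array(p['D'],float))[0]
    return r.reshape(-1,2)
E
python3 - <<'E'
from h import *
st=bot.state();print({k:np.round(v,3) for k,v in st.items()})
for n in ['scene','top','wrist']:
    cv2.imwrite(f'pics/{n}0.png',bot.grab_frame(n)[:,:,::-1]); print(n,bot.camera_params(n))
E
```

```text
{'time': np.float64(0.0), 'joint_pos': array([ 1.297,  0.32 ,  1.566, -0.   ,  1.257, -0.02 ]), 'dq': array([ 0.   , -0.001,  0.   , -0.001,  0.002,  0.001]), 'joint_efforts': array([-1.0000e-03, -4.1247e+01, -2.3197e+01,  7.3000e-02,  4.6000e-02,
       -0.0000e+00]), 'position': array([0.144, 0.556, 0.192]), 'tool_rot': array([-3.980e-01, -3.116e+00,  3.000e-03]), 'wrist_force': array([ 0.044,  0.627, -0.364]), 'ft_torque': array([ 0.046, -0.009, -0.028]), 'width': np.float64(0.997)}
scene {'fov_y': 54.81518405675648, 'cx': 322.509909259518, 'cy': 202.3421476250727, 'D': array([-0.01168757,  0.        ,  0.        ,  0.        ,  0.        ]), 'eye': array([ 0.94401006, -0.23453476,  0.80934332]), 'rotation': array([-2.25108469, -1.23069476,  0.41151716])}
top {'fov_y': 57.90100312536227, 'cx': 325.0860258843613, 'cy': 199.02079171296512, 'D': array([-0.06100058,  0.        ,  0.        ,  0.        ,  0.        ]), 'eye': array([0.39902698, 0.04204704, 1.02883754]), 'rotation': array([-2.18368747,  2.14586923, -0.11738642])}
wrist {'fov_y': 69.6822089237063, 'cx': 316.48996174610687, 'cy': 202.60674052393108, 'D': array([-0.04278417,  0.        ,  0.        ,  0.        ,  0.        ]), 'T_tool_cam': array([[-5.41313637e-04, -9.65905139e-01, -2.58895674e-01,
         7.41633026e-02],
       [ 9.99999173e-01, -2.20830409e-04, -1.26696579e-03,
        -2.51442382e-05],
       [ 1.16659673e-03, -2.58896145e-01,  9.65904460e-01,
        -1.91906844e-01],
       [ 0.00000000e+00,  0.00000000e+00,  0.00000000e+00,
         1.00000000e+00]])}
```

View pics/top0.png

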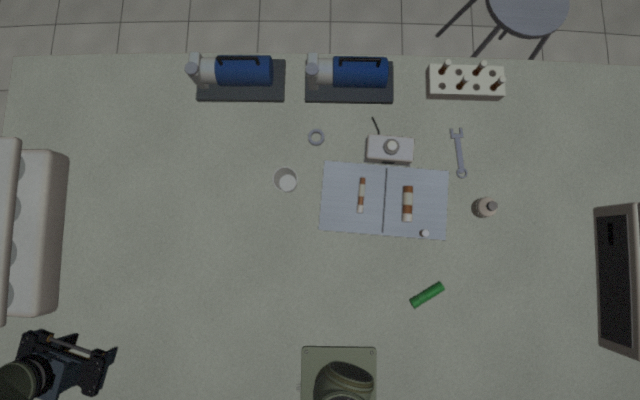

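View pics/scene0.png

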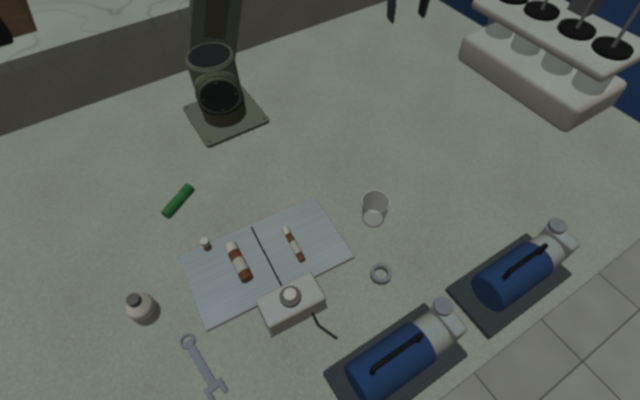

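The top view shows the station near (385,200), with the line at (385,165–235). The thick vial is at (407,203) on the −y side and the slim vial at (361,195). The small jar is at (425,233) and the key at (391,146). The green look-alike is at (427,294).

```bash
python3 - <<'E'
from h import *
I=cv2.imread('pics/top0.png')
c=I[120:250,290:510]; cv2.imwrite('pics/topc.png',cv2.resize(c,None,fx=3.6,fy=3.6,interpolation=cv2.INTER_CUBIC))
I=cv2.imread('pics/scene0.png')
c=I[180:345,110:400]; cv2.imwrite('pics/scenec.png',cv2.resize(c,None,fx=2.75,fy=2.75,interpolation=cv2.INTER_CUBIC))
E
```

```text
(no output)
```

View pics/topc.png

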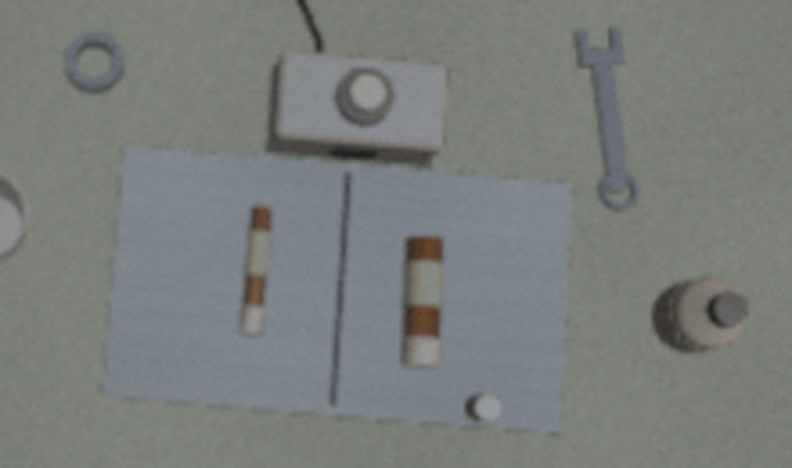

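View pics/scenec.png

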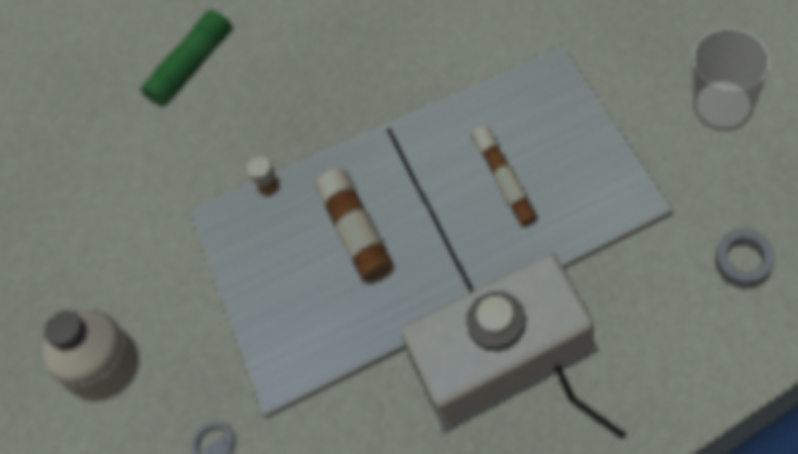

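```bash
cat > m.py <<'E'
from h import *
def tp(u,v,z): return cast('top',[290+u/3.6,120+v/3.6],z)[0]
def sp(u,v,z): return cast('scene',[110+u/2.75,180+v/2.75],z)[0]
E
python3 - <<'E'
from m import *
np.set_printoptions(precision=4,suppress=True)
for f,a,b in((tp,(349,174),(333,404)),(sp,(390,130),(470,288))):
    A=f(*a,.012);B=f(*b,.012);print('line',A,B,np.linalg.norm(A-B),(A+B)/2,np.degrees(np.arctan2(*(A-B)[1::-1])))
cs=[(125,147),(571,184),(560,432),(107,394)]
P=[tp(*c,.012) for c in cs];print('plate',P,np.mean(P,0))
cs=[(562,52),(671,211),(266,414),(193,212)]
P=[sp(*c,.012) for c in cs];print('plate s',P,np.mean(P,0))
for q in((424,238),(420,367)):print('vial',tp(*q,.027))
print('s',sp(333,170,.03),sp(375,280,.02))
print('slim',tp(262,207,.021),tp(252,335,.021))
print('key',tp(368,91,.084),sp(494,313,.084)); print('jar',tp(487,407,.048),sp(260,165,.048))
E
```

```text
line [ 0.6019 -0.1316  0.012 ] [ 0.4195 -0.1189  0.012 ] 0.1828111222080503 [ 0.5107 -0.1253  0.012 ] -3.9917071294040456
line [ 0.4216 -0.1162  0.012 ] [ 0.5921 -0.129   0.012 ] 0.17095143857454634 [ 0.5069 -0.1226  0.012 ] 175.6993334044901
plate [array([0.6205, 0.0468, 0.012 ]), array([ 0.5974, -0.3099,  0.012 ]), array([ 0.4003, -0.2974,  0.012 ]), array([0.4244, 0.0574, 0.012 ])] [ 0.5106 -0.1257  0.012 ]
plate s [array([0.4314, 0.0577, 0.012 ]), array([0.6228, 0.0471, 0.012 ]), array([ 0.5982, -0.3075,  0.012 ]), array([ 0.4048, -0.2935,  0.012 ])] [ 0.5143 -0.124   0.012 ]
vial [ 0.5493 -0.1877  0.027 ]
vial [ 0.4487 -0.1838  0.027 ]
s [ 0.4432 -0.1775  0.03  ] [ 0.5484 -0.191   0.02  ]
slim [ 0.5725 -0.0615  0.021 ] [ 0.4717 -0.0544  0.021 ]
key [ 0.6507 -0.1338  0.084 ] [ 0.6502 -0.1333  0.084 ]
jar [ 0.4183 -0.2299  0.048 ] [ 0.4174 -0.228   0.048 ]
```

Emit:
play_rows --increments '[[[50, 0, 0, 0, 0.138], [50, 0, 0, 0, 0.138], [50, 0, 0, 0, 0.138], [50, 0, 0, 0, 0.138], [50, 0, 0, 0, 0.138], [50, 0, 0, 0, 0.138], [50, 0, 0, 0, 0.138], [50, 0, 0, 0, 0.138], [50, 0, 0, 0, 0.138], [50, 0, 0, 0, 0.138]]]'

```text
time: 1.4
position: [0.1443, 0.5563, 0.1923]
tool_rot: [2.295, 2.145, -0.001]
wrist_force: [0.2, 0.9, 0.6]
width: 0.547
```

```bash
cat > s.py <<'E'
from h import *
np.set_printoptions(precision=4,suppress=True)
def tell():
    s=bot.state(); R=cv2.Rodrigues(np.array(s['tool_rot']))[0]
    print(s['time'],'p',s['position'],'yaw_y',np.degrees(np.arctan2(R[1,1],R[0,1])),'tilt',R[:,2],'w',s['width']*91.2,'F',s['wrist_force'],'q',s['joint_pos'])
    return s,R
def to(t):
    s,R=tell(); d=R.T@(np.array(t)-s['position'])*1000; print('need tool mm',d,'turn',np.radians(np.degrees(np.arctan2(R[1,1],R[0,1]))+3.8))
E
python3 -c "
from s import *
to([.499,-.228,.15])"
```

```text
1.4 p [0.1443 0.5563 0.1923] yaw_y -3.868041241726741 tilt [-0.0002 -0.0008 -1.    ] w 49.875707822550474 F [0.2249 0.8721 0.5574] q [ 1.297   0.3199  1.5651 -0.      1.2574  1.3645]
need tool mm [-758.5898  406.8092   42.8155] turn -0.0011875436952769878
```

Emit:
play_rows --increments '[[[50, -42, 28, 0, 0], [50, -42, 28, 0, 0], [50, -42, 28, 0, 0], [50, -42, 28, 0, 0], [50, -42, 28, 0, 0], [50, -42, 28, 0, 0], [50, -42, 28, 0, 0], [50, -42, 28, 0, 0], [50, -42, 28, 0, 0], [50, -42, 28, 0, 0]]]'

```text
time: 2.65
position: [0.3979, 0.1183, 0.1926]
tool_rot: [-2.29, -2.15, -0.001]
wrist_force: [0.6, 0.6, -0.5]
width: 0.546
```

```bash
python3 -c "
from s import *
to([.499,-.228,.15])"
```

```text
2.65 p [0.3979 0.1183 0.1926] yaw_y -3.6149828550391283 tilt [ 0.0002  0.0003 -1.    ] w 49.777995382551424 F [ 0.5789  0.609  -0.5216] q [0.261  0.065  1.8943 0.0002 1.1821 0.324 ]
need tool mm [-339.2065  122.7485   42.5447] turn 0.0032291583522068433
```

Emit:
play_rows --increments '[[[50, -42, 15, 0, 0], [50, -42, 15, 0, 0], [50, -42, 15, 0, 0], [50, -42, 15, 0, 0], [50, -42, 15, 5, 0], [50, -42, 15, 5, 0], [50, -42, 15, 5, 0], [50, -42, 15, 10, 0], [50, 0, 0, 15, 0.003], [50, 0, 0, 0, 0]]]'

```text
time: 3.9
position: [0.4945, -0.2221, 0.1509]
tool_rot: [-2.291, -2.143, 0.002]
wrist_force: [0.3, 0.0, -0.6]
width: 0.548
```

```bash
python3 -c "
from s import *
s,R=tell();to([.499,-.228,.034])
I=bot.grab_frame('wrist');cv2.imwrite('pics/w1.png',I[:,:,::-1])
I=bot.grab_frame('scene');cv2.imwrite('pics/s1.png',cv2.resize(I[120:345,80:400,::-1],None,fx=2.5,fy=2.5))
print(proj('wrist',[[.6019,-.1316,.012],[.4195,-.1189,.012]],s))
"
```

```text
3.9 p [ 0.4945 -0.2221  0.1509] yaw_y -3.8032331257257344 tilt [-0.0039  0.0024 -1.    ] w 50.00595393340764 F [ 0.3034  0.0322 -0.6128] q [-0.4437  0.3011  1.702   0.0006  1.1431 -0.3776]
3.9 p [ 0.4945 -0.2221  0.1509] yaw_y -3.8032331257257344 tilt [-0.0039  0.0024 -1.    ] w 50.00595393340764 F [ 0.3034  0.0322 -0.6128] q [-0.4437  0.3011  1.702   0.0006  1.1431 -0.3776]
need tool mm [ -5.8298   5.3711 116.8818] turn -5.6428689044998734e-05
[[410.137  103.3449]
 [243.9542 102.7588]]
```

View pics/w1.png

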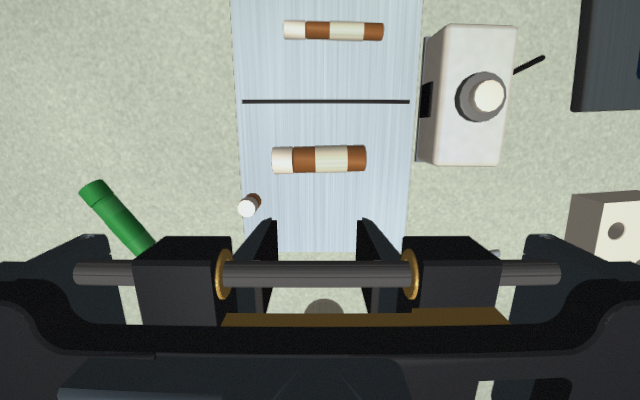

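View pics/s1.png

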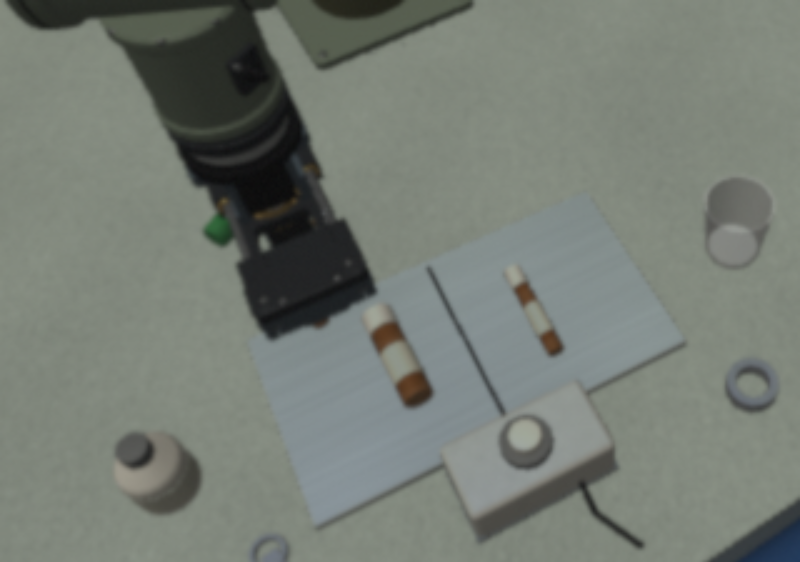

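The wrist view shows the line along row 102, columns 242–410, which agrees with the top-camera fix. The thick vial is at (319,159) and the jar at (249,205), clear of the left finger. I'll descend behind the vial.

Emit:
play_rows --increments '[[[50, -4, 2.5, 15, 0], [50, -4, 2.5, 15, 0], [50, 0, 0, 15, 0], [50, 0, 0, 15, 0], [50, 0, 0, 15, 0], [50, 0, 0, 15, 0], [50, 0, 0, 12, 0], [50, 0, 0, 9, 0], [50, 0, 0, 5, 0], [50, 0, 0, 0, 0]]]'

```text
time: 5.25
position: [0.5004, -0.2314, 0.0364]
tool_rot: [-2.293, -2.147, -0.0]
wrist_force: [-0.3, -0.0, 0.8]
width: 0.545
```

```bash
python3 -c "
from s import *
s,R=tell();to([.5,-.218,.034])
I=bot.grab_frame('wrist');cv2.imwrite('pics/w2.png',I[:,:,::-1])
"
```

```text
5.25 p [ 0.5004 -0.2314  0.0364] yaw_y -3.7843251107159595 tilt [-0.0002  0.0002 -1.    ] w 49.679677243274824 F [-0.3078 -0.0467  0.8366] q [-0.454   0.4287  1.8331  0.0002  0.8801 -0.3881]
5.25 p [ 0.5004 -0.2314  0.0364] yaw_y -3.7843251107159595 tilt [-0.0002  0.0002 -1.    ] w 49.679677243274824 F [-0.3078 -0.0467  0.8366] q [-0.454   0.4287  1.8331  0.0002  0.8801 -0.3881]
need tool mm [13.3103 -1.3017  2.4459] turn 0.00027357842789208116
```

View pics/w2.png

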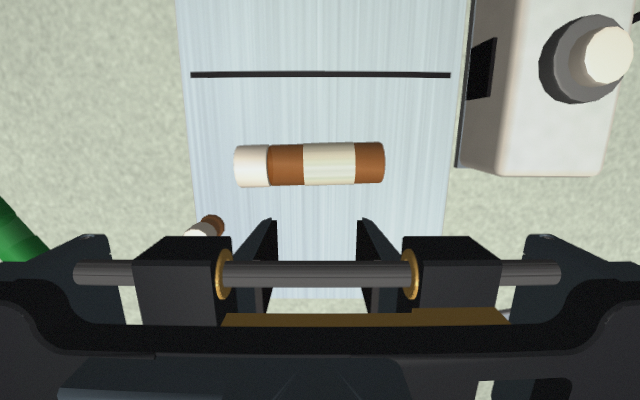

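The fingertip front edges are at row ~218 and columns 273 and 365. The vial's near side is at row ~186.

```bash
cat >> s.py <<'E'
M=np.array([.511,-.1253]);a=np.radians(-3.8);L=np.array([[np.cos(a),np.sin(a)],[-np.sin(a),np.cos(a)]])
def lf(P): return (L@(np.array(P)[...,:2]-M).T).T
E
python3 -c "
from s import *
s,R=tell()
for uv,z in (((275,219),.0224),((366,219),.0224),((246,186),.024),((380,182),.024),((245,145),.034),((380,142),.034),((192,74),.012),((450,75),.012)):
  P=cast('wrist',uv,z,s)[0]; print(uv,P,'linefr',lf(P)*1000,'tool',R.T@(P-s['position'])*1000)
print('tcp lf',lf(s['position'])*1000)
"
```

```text
5.3 p [ 0.5007 -0.2315  0.0368] yaw_y -3.7811479028936685 tilt [ 0.0004 -0.0001 -1.    ] w 49.83140071371497 F [-0.1728  0.6096  0.1921] q [-0.454   0.4283  1.8327  0.0001  0.8802 -0.3881]
(275, 219) [ 0.4683 -0.2246  0.0224] linefr [ -35.9999 -101.9275] tool [  4.7371 -32.7186  14.3504]
(366, 219) [ 0.537  -0.2292  0.0224] linefr [  32.7933 -101.9601] tool [ 4.6818 36.0746 14.3798]
(246, 186) [ 0.4501 -0.1976  0.024 ] linefr [-55.9715 -76.1371] tool [ 30.5339 -52.681   12.7394]
(380, 182) [ 0.5475 -0.2011  0.024 ] linefr [ 41.4325 -73.2156] tool [33.4233 44.724  12.7808]
(245, 145) [ 0.4556 -0.1678  0.034 ] linefr [-52.4233 -46.0977] tool [ 60.5711 -49.1187   2.738 ]
(380, 142) [ 0.5457 -0.1719  0.034 ] linefr [ 37.6935 -44.1702] tool [62.469  40.9988  2.7764]
(192, 74) [ 0.4186 -0.1168  0.012 ] linefr [-92.7132   2.3707] tool [109.0549 -89.402   24.7161]
(450, 75) [ 0.601  -0.1295  0.012 ] linefr [90.0883  1.7941] tool [108.4182  93.3993  24.7943]
tcp lf [  -3.2859 -106.6524]
```

Emit:
play_rows --increments '[[[50, 0, -4, 2, 0], [50, 3, -4, 1, 0], [50, 4, 0, 0, 0], [50, 4, 0, 0, 0], [50, 4, 0, 0, 0], [50, 4, 0, 0, 0], [50, 4, 0, 0, 0], [50, 4, 0, 0, 0], [50, 2, 0, 0, 0], [50, 0, 0, 0, 0]]]'

```text
time: 6.55
position: [0.4944, -0.2018, 0.0336]
tool_rot: [2.293, 2.147, 0.0]
wrist_force: [-0.6, -0.2, -0.5]
width: 0.547
```

```bash
python3 -c "
from s import *
s,R=tell();print('tcp lf',lf(s['position'])*1000)
I=bot.grab_frame('wrist');cv2.imwrite('pics/w3.png',I[:,:,::-1])
"
```

```text
6.55 p [ 0.4944 -0.2018  0.0336] yaw_y -3.770036709077571 tilt [ 0.0001  0.     -1.    ] w 49.84164010844194 F [-0.5513 -0.1686 -0.517 ] q [-0.4091  0.4096  1.8767  0.0001  0.8553 -0.3434]
tcp lf [-11.4744 -77.4437]
```

View pics/w3.png

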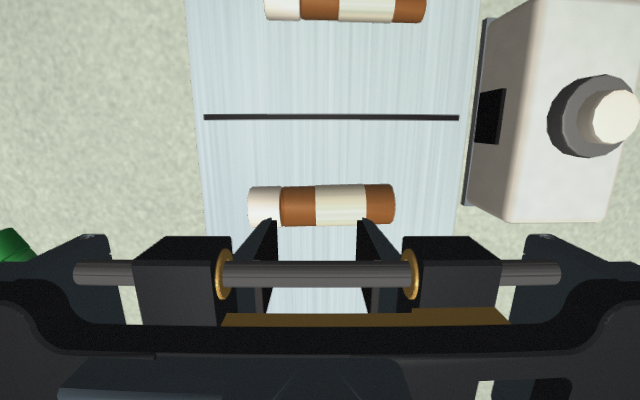

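The vial (rows 185–226) is now at the fingertips and the line is at row 117. I'll keep pushing slowly.

Emit:
play_rows --increments '[[[50, 3, 0, 0, 0], [50, 4, 0, 0, 0], [50, 4, 0, 0, 0], [50, 4, 0, 0, 0], [50, 4, 0, 0, 0], [50, 4, 0, 0, 0], [50, 4, 0, 0, 0], [50, 3, 0, 0, 0], [50, 2, 0, 0, 0], [50, 0, 0, 0, 0]]]'

```text
time: 7.85
position: [0.4965, -0.1699, 0.0336]
tool_rot: [2.293, 2.147, 0.0]
wrist_force: [0.0, -0.0, -0.3]
width: 0.548
```

```bash
python3 -c "
from s import *
s,R=tell();print('tcp lf',lf(s['position'])*1000)
I=bot.grab_frame('wrist');cv2.imwrite('pics/w4.png',I[:,:,::-1])
"
```

```text
7.85 p [ 0.4965 -0.1699  0.0336] yaw_y -3.774080323329841 tilt [ 0.0001  0.0001 -1.    ] w 50.01602753476389 F [ 0.0114 -0.0273 -0.2708] q [-0.3517  0.3976  1.898   0.0001  0.8459 -0.2859]
tcp lf [-11.4907 -45.4643]
```

View pics/w4.png

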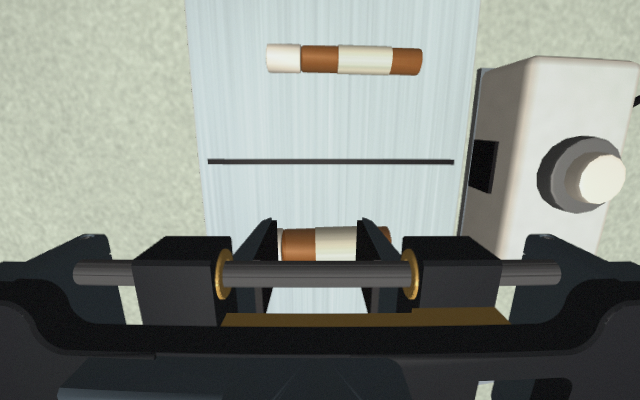

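```bash
python3 -c "
from s import *
s=dict(bot.state())
def v(p,r1,r2,c):
  s['position']=p; print([lf(cast('wrist',(c,(a+b)/2),.027,s)[0])*1000 for a,b,c in ((r1,r2,c),)], 'line',lf(cast('wrist',(c,117 if p[1]<-.2 else 161),.012,s)[0])*1000)
v(np.array([.4944,-.2018,.0336]),185,225,320)
v(np.array([.4965,-.1699,.0336]),227,262,320)
I=bot.grab_frame('top');cv2.imwrite('pics/t2.png',cv2.resize(I[120:250,290:510,::-1],None,fx=3.6,fy=3.6,interpolation=cv2.INTER_CUBIC))
I=bot.grab_frame('scene');cv2.imwrite('pics/s2.png',cv2.resize(I[120:345,80:400,::-1],None,fx=2.5,fy=2.5))
"
```

```text
[array([-10.341 , -59.5773])] line [-10.3373   1.5458]
[array([-10.2648, -58.1654])] line [-10.268    2.0742]
```

View pics/t2.png

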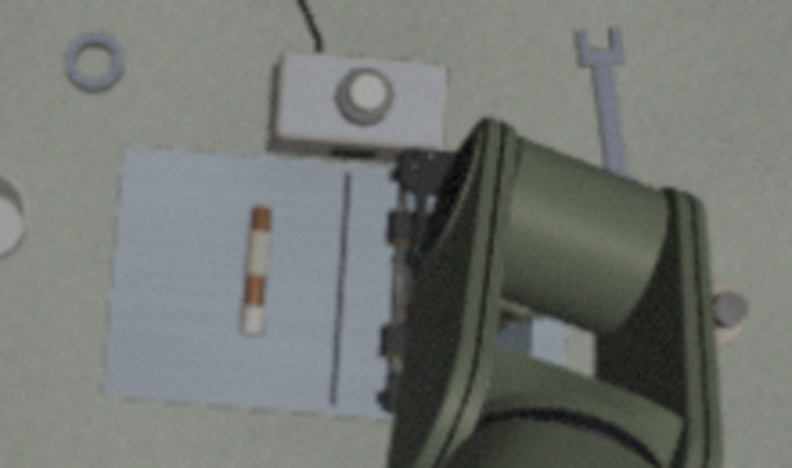

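View pics/s2.png

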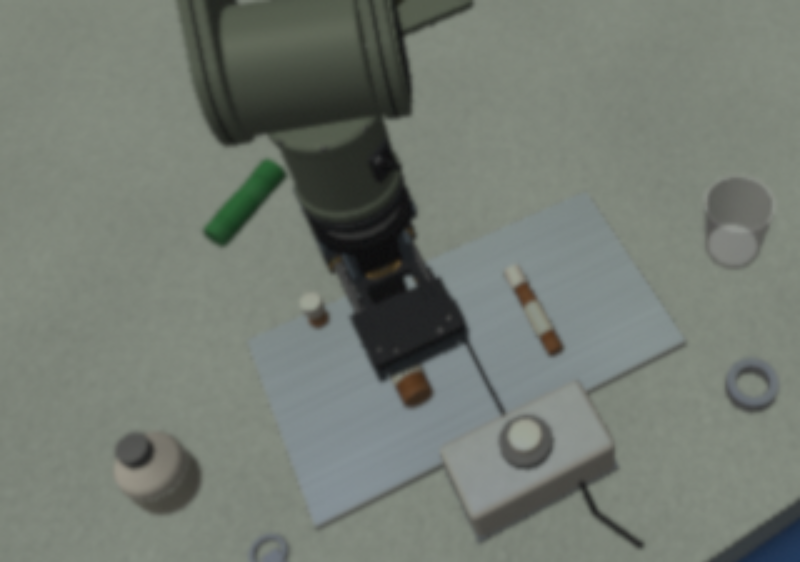

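```bash
python3 -c "
from s import *
for i,(r) in ((3,0),(4,0)):
  I=cv2.imread(f'pics/w{i}.png')[170:310,220:420];cv2.imwrite(f'pics/w{i}c.png',cv2.resize(I,None,fx=4,fy=4,interpolation=cv2.INTER_CUBIC))
s=dict(bot.state())
for p,uv in (([.4945,-.2221,.1509],(319,159)),([.5007,-.2315,.0368],(312,164.5))):
  s['position']=np.array(p);print(lf(cast('wrist',uv,.027,s)[0])*1000)
"
```

```text
[ -8.63   -60.1629]
[ -7.7435 -60.1571]
```

View pics/w4c.png

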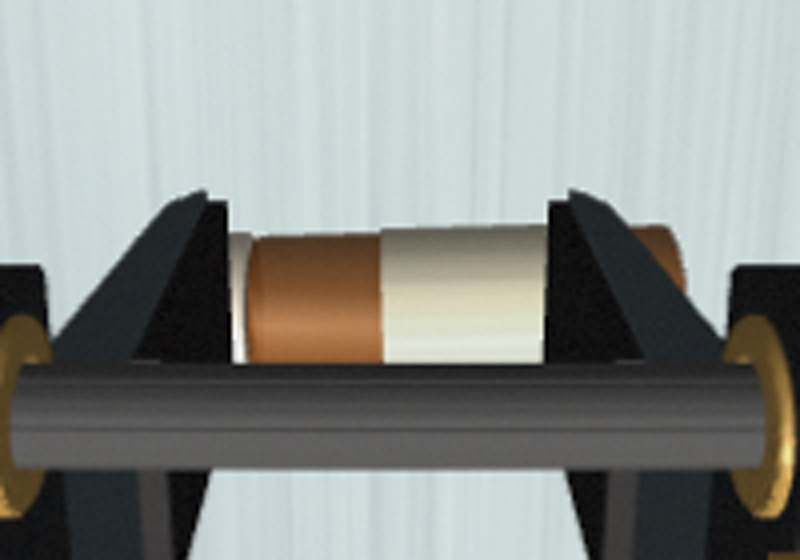

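View pics/w3c.png

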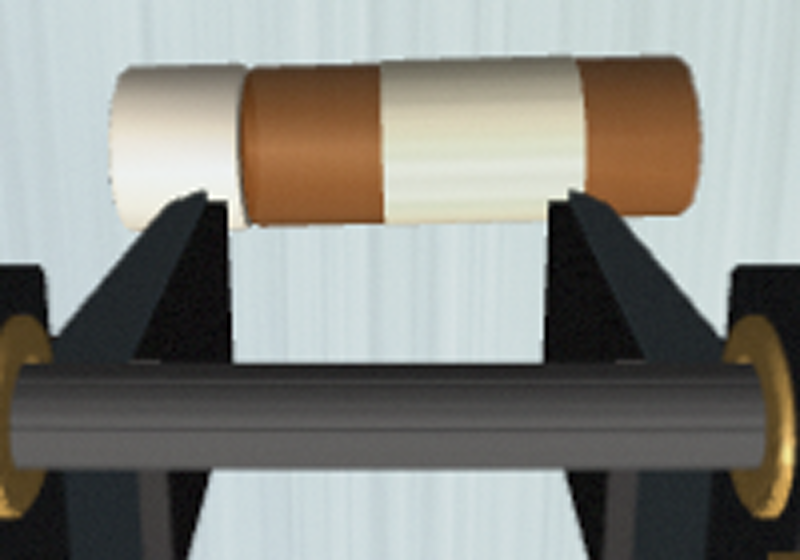

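The wrist picture disagrees with the tool description. Here the vial lies behind the fingertips and hasn't moved. The visible fingertips, 80 px apart for a 50 mm opening, work out about 20 mm *above* the TCP height, so the fingers passed over the vial. I'll back off behind it and check the tip height before going lower.

Emit:
play_rows --increments '[[[50, -5, 0, 0, 0], [50, -7, 0, 0, 0], [50, -7, 0, 0, 0], [50, -7, 0, 0, 0], [50, -7, 0, 0, 0], [50, -7, 0, 0, 0], [50, -7, 0, 0, 0], [50, -7, 0, 0, 0], [50, -4, 0, 0, 0], [50, 0, 0, 0, 0]]]'

```text
time: 9.25
position: [0.4926, -0.2281, 0.0336]
tool_rot: [-2.294, -2.146, -0.0]
wrist_force: [0.0, 0.7, -0.5]
width: 0.547
```

```bash
python3 -c "
from s import *
s,R=tell();print('tcp lf',lf(s['position'])*1000)
I=bot.grab_frame('wrist');cv2.imwrite('pics/w5.png',I[:,:,::-1])
I=bot.grab_frame('scene');cv2.imwrite('pics/s5.png',cv2.resize(I[190:310,150:310,::-1],None,fx=5,fy=5,interpolation=cv2.INTER_CUBIC))
P=np.array([[x,y,z] for z in (14,-20) for y in (-25,25) for x in (16,)])/1000.
print(((proj('scene',P@R.T+s['position'],s)-[150,190])*5))
"
```

```text
9.25 p [ 0.4926 -0.2281  0.0336] yaw_y -3.8059221147226046 tilt [ 0.      0.0002 -1.    ] w 49.90565145612215 F [ 0.003   0.6755 -0.5301] q [-0.4549  0.4211  1.8561  0.0002  0.8644 -0.3886]
tcp lf [ -11.5162 -103.7619]
[[367.5466 345.0086]
 [406.4775 432.9569]
 [350.8736 309.2261]
 [390.5637 398.9821]]
```

View pics/s5.png

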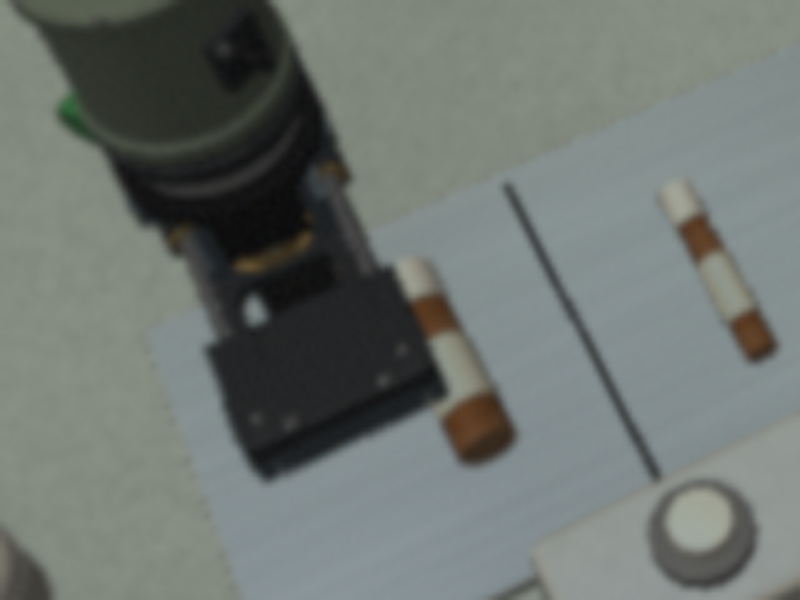

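View pics/w5.png

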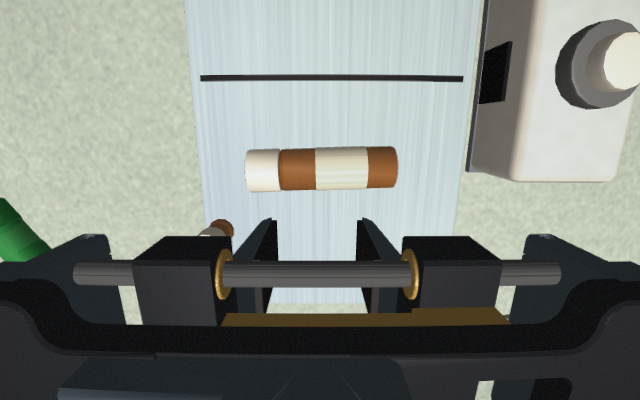

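The fingers passed over the vial without touching it (wrist view: vial still at rows 148–192). I'll descend in short steps, watching force and image.

Emit:
play_rows --increments '[[[50, -2, 4, 0, 0], [50, 0, 4, 2, 0], [50, 0, 0, 2, 0], [50, 0, 0, 2, 0], [50, 0, 0, 2, 0], [50, 0, 0, 2, 0], [50, 0, 0, 2, 0], [50, 0, 0, 2, 0], [50, 0, 0, 0, 0], [50, 0, 0, 0, 0]]]'

```text
time: 10.6
position: [0.5006, -0.2304, 0.0197]
tool_rot: [2.294, 2.147, 0.0]
wrist_force: [-0.1, 0.3, -0.3]
width: 0.549
```

```bash
python3 -c "
from s import *
s,R=tell();print('tcp lf',lf(s['position'])*1000)
I=bot.grab_frame('wrist');cv2.imwrite('pics/w6.png',I[:,:,::-1])
print(bot.state()['wrist_force'])
"
```

```text
10.6 p [ 0.5006 -0.2304  0.0197] yaw_y -3.7830172434692733 tilt [ 0.0001  0.     -1.    ] w 50.042711988254204 F [-0.0989  0.2968 -0.2612] q [-0.4523  0.449   1.8516  0.0001  0.8409 -0.3864]
tcp lf [  -3.4554 -105.5887]
[-0.2165  0.6921 -0.0776]
```

View pics/w6.png

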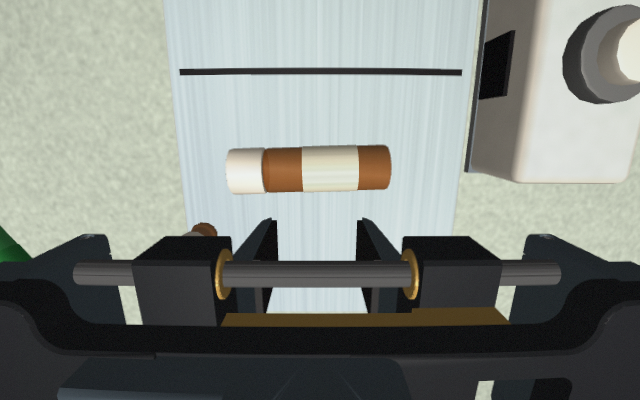

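No contact, though the stated tip would already be inside the plate, so the tips really are shorter than described. Going down further.

Emit:
play_rows --increments '[[[50, 0, 0, 1.5, 0], [50, 0, 0, 1.5, 0], [50, 0, 0, 1.5, 0], [50, 0, 0, 1.5, 0], [50, 0, 0, 1.5, 0], [50, 0, 0, 1.5, 0], [50, 0, 0, 1.5, 0], [50, 0, 0, 1.5, 0], [50, 0, 0, 1, 0], [50, 0, 0, 0, 0]]]'

```text
time: 11.9
position: [0.5005, -0.2304, 0.0065]
tool_rot: [-2.293, -2.147, -0.0]
wrist_force: [-0.4, 0.3, -0.3]
width: 0.551
```

```bash
python3 -c "
from s import *
s,R=tell();print('tcp lf',lf(s['position'])*1000)
I=bot.grab_frame('wrist');cv2.imwrite('pics/w7.png',I[:,:,::-1])
for u in ((160,70),(480,70)):print(cast('wrist',u,.012,s))
I=bot.grab_frame('scene');cv2.imwrite('pics/s7.png',cv2.resize(I[190:310,150:310,::-1],None,fx=5,fy=5,interpolation=cv2.INTER_CUBIC))
"
```

```text
11.9 p [ 0.5005 -0.2304  0.0065] yaw_y -3.7825323053970643 tilt [-0.0001  0.0002 -1.    ] w 50.287082674361535 F [-0.3857  0.3231 -0.2808] q [-0.4523  0.466   1.8646  0.0001  0.8112 -0.3864]
tcp lf [  -3.5418 -105.5426]
[[ 0.4109 -0.1175  0.012 ]]
[[ 0.6059 -0.1304  0.012 ]]
```

View pics/w7.png

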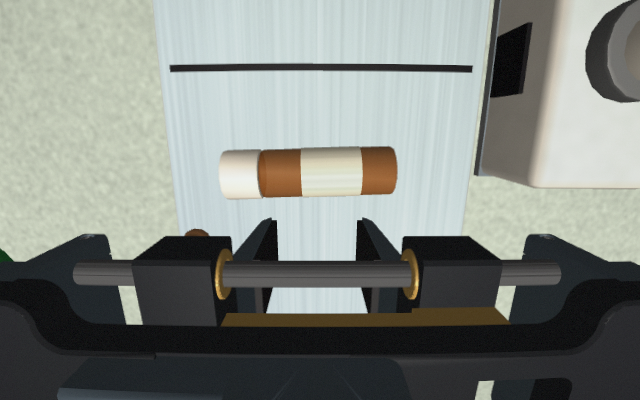

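View pics/s7.png

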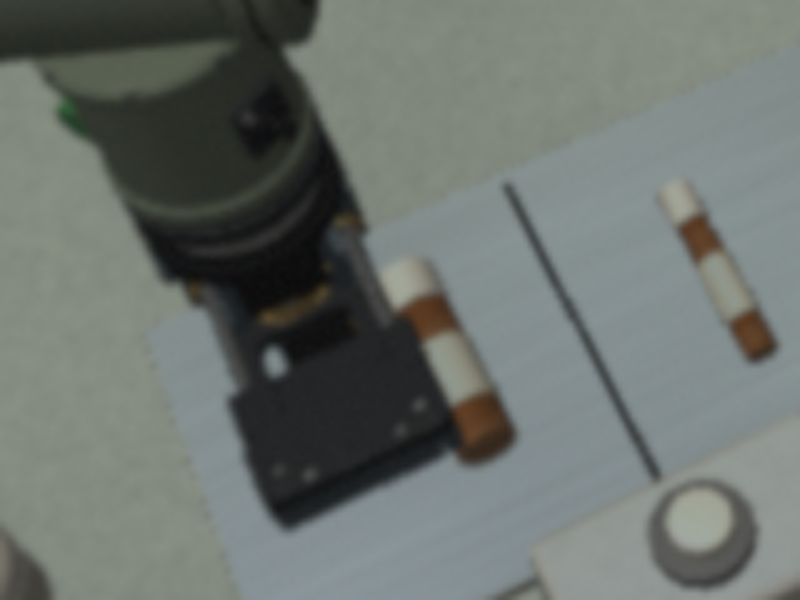

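Still no contact. I estimate the tips at about 0.025 m, so I'll go 5 mm lower and then push slowly.

Emit:
play_rows --increments '[[[50, 0, 0, 1.5, 0], [50, 0, 0, 1.5, 0], [50, 0, 0, 1, 0], [50, 0, 0, 1, 0], [50, 2, 0, 0, 0], [50, 3, 0, 0, 0], [50, 3, 0, 0, 0], [50, 3, 0, 0, 0], [50, 3, 0, 0, 0], [50, 0, 0, 0, 0]]]'

```text
time: 13.25
position: [0.5014, -0.2162, 0.0016]
tool_rot: [-2.293, -2.147, -0.0]
wrist_force: [0.2, -0.0, 0.2]
width: 0.546
```

```bash
python3 -c "
from s import *
s,R=tell();print('tcp lf',lf(s['position'])*1000)
I=bot.grab_frame('wrist');cv2.imwrite('pics/w8.png',I[:,:,::-1])
"
```

```text
13.25 p [ 0.5014 -0.2162  0.0016] yaw_y -3.759629627190503 tilt [-0.      0.0001 -1.    ] w 49.82331605463369 F [ 0.2048 -0.0349  0.2059] q [-0.4282  0.4665  1.881   0.0001  0.7942 -0.3626]
tcp lf [ -3.5343 -91.2993]
```

View pics/w8.png

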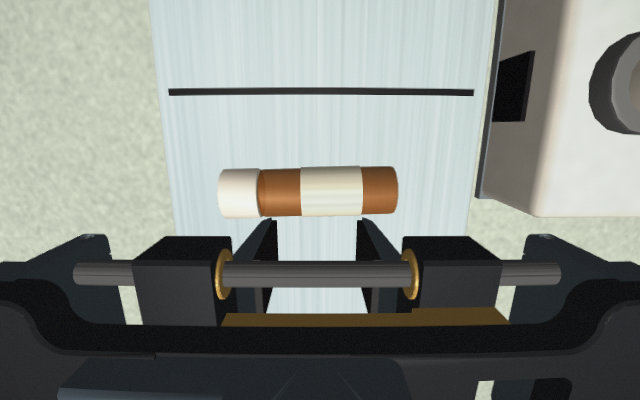

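The vial's near edge (row 218) is now right at the tips (row 219). Short push, then I'll check that it rolls.

Emit:
play_rows --increments '[[[50, 1, 0, 0, 0], [50, 2, 0, 0, 0], [50, 2, 0, 0, 0], [50, 2, 0, 0, 0], [50, 2, 0, 0, 0], [50, 2, 0, 0, 0], [50, 1, 0, 0, 0], [50, 0, 0, 0, 0], [50, 0, 0, 0, 0], [50, 0, 0, 0, 0]]]'

```text
time: 14.55
position: [0.5022, -0.2045, 0.0016]
tool_rot: [-2.294, -2.147, -0.0]
wrist_force: [-0.1, -1.4, -1.0]
width: 0.552
```

```bash
python3 -c "
from s import *
s,R=tell();print('tcp lf',lf(s['position'])*1000)
I=bot.grab_frame('wrist');cv2.imwrite('pics/w9.png',I[:,:,::-1])
"
```

```text
14.55 p [ 0.5022 -0.2045  0.0016] yaw_y -3.7844174776918074 tilt [ 0.      0.0001 -1.    ] w 50.34148976803705 F [-0.1111 -1.3777 -0.986 ] q [-0.4079  0.462   1.89    0.0001  0.7897 -0.342 ]
tcp lf [ -3.5028 -79.5867]
```

View pics/w9.png

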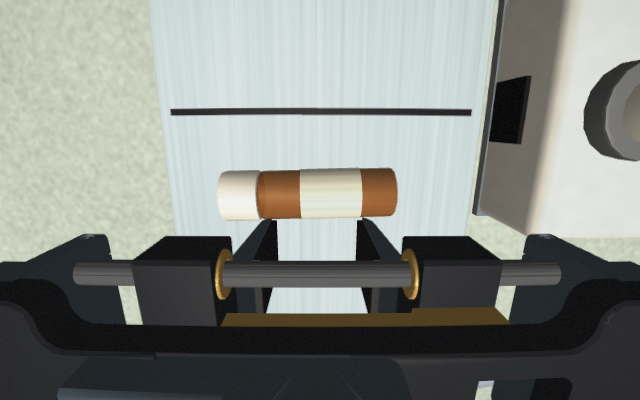

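```bash
python3 -c "
from s import *
s,R=tell()
for u in ((305,193.8),(240,195),(385,193)):print(lf(cast('wrist',u,.027,s)[0])*1000)
print('line',lf(cast('wrist',(305,112),.012,s)[0])*1000,'tcp lf',lf(s['position'])*1000,s['wrist_force'])
"
```

```text
14.6 p [ 0.5022 -0.2045  0.0016] yaw_y -3.7865247507072164 tilt [ 0.0001  0.0001 -1.    ] w 49.88928846163128 F [ 0.3163  0.8485 -0.0763] q [-0.4079  0.4619  1.89    0.0001  0.7897 -0.3419]
[-11.7078 -45.9369]
[-50.5878 -46.6438]
[ 35.9869 -45.4509]
line [-11.8077   1.4146] tcp lf [ -3.5049 -79.5995] [ 0.3163  0.8485 -0.0763]
```

The vial has moved 14 mm and stays parallel; its centre is 47 mm short of the line. Continuing with 36 mm.

Emit:
play_rows --increments '[[[50, 2, 0, 0, 0], [50, 4, 0, 0, 0], [50, 5, 0, 0, 0], [50, 5, 0, 0, 0], [50, 5, 0, 0, 0], [50, 5, 0, 0, 0], [50, 5, 0, 0, 0], [50, 3, 0, 0, 0], [50, 2, 0, 0, 0], [50, 0, 0, 0, 0]]]'

```text
time: 15.85
position: [0.5046, -0.1685, 0.0016]
tool_rot: [-2.293, -2.147, -0.0]
wrist_force: [0.1, -0.4, -0.4]
width: 0.552
```

```bash
python3 -c "
from s import *
s,R=tell();print('tcp lf',lf(s['position'])*1000)
I=bot.grab_frame('wrist');cv2.imwrite('pics/w10.png',I[:,:,::-1])
"
```

```text
15.85 p [ 0.5046 -0.1685  0.0016] yaw_y -3.776201989343557 tilt [ 0.0001  0.0001 -1.    ] w 50.311763438441425 F [ 0.1467 -0.3617 -0.3826] q [-0.3439  0.4495  1.9141  0.0001  0.778  -0.278 ]
tcp lf [ -3.5002 -43.4945]
```

View pics/w10.png

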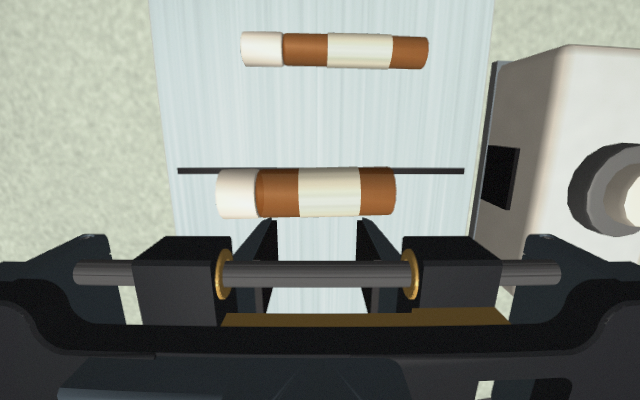

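```bash
python3 -c "
from s import *
s,R=tell()
print([lf(cast('wrist',u,.027,s)[0])*1000 for u in ((305,192.8),(240,193.5),(380,191.5))],'line',[lf(cast('wrist',u,.012,s)[0])*1000 for u in ((185,171),(455,171))])
"
```

```text
15.9 p [ 0.5046 -0.1686  0.0016] yaw_y -3.7805795196822536 tilt [ 0.0001  0.     -1.    ] w 50.07694329777516 F [-0.056  -0.5252  0.4046] q [-0.344   0.4495  1.914   0.      0.778  -0.2781]
[array([-11.6791,  -9.3335]), array([-50.5087,  -9.7345]), array([32.9711, -8.5385])] line [array([-89.1879,   1.6079]), array([84.125 ,  1.5876])]
```

Emit:
play_rows --increments '[[[50, 1, 0, 0, 0], [50, 2, 0, 0, 0], [50, 2, 0, 0, 0], [50, 2, 0, 0, 0], [50, 2, 0, 0, 0], [50, 1, 0, 0, 0], [50, 0.5, 0, 0, 0], [50, 0, 0, 0, 0], [50, 0, 0, 0, 0], [50, 0, 0, 0, 0]]]'

```text
time: 17.15
position: [0.5053, -0.1581, 0.0016]
tool_rot: [-2.294, -2.147, -0.0]
wrist_force: [-0.2, -0.6, -0.1]
width: 0.552
```

Emit:
play_rows --increments '[[[50, -1, 0, 0, 0], [50, -4, 0, 0, 0], [50, -5, 0, 0, 0], [50, -5, 0, 0, 0], [50, -5, 0, 0, 0], [50, -5, 0, -5, 0], [50, -5, 0, -15, 0], [50, -5, 0, -20, 0], [50, 0, 0, -20, 0], [50, 0, 0, -20, 0]]]'

```text
time: 18.4
position: [0.5032, -0.1934, 0.0835]
tool_rot: [2.293, 2.146, 0.001]
wrist_force: [0.3, 0.2, 0.2]
width: 0.546
```

```bash
python3 -c "
from s import *
s,R=tell();print('tcp lf',lf(s['position'])*1000)
I=bot.grab_frame('wrist');cv2.imwrite('pics/w11.png',I[:,:,::-1])
"
```

```text
18.4 p [ 0.5032 -0.1934  0.0835] yaw_y -3.7935114155639513 tilt [ 0.0014 -0.0004 -1.    ] w 49.765385850924595 F [0.2572 0.2286 0.2028] q [-0.3882  0.3574  1.8074  0.0001  0.9754 -0.3221]
tcp lf [ -3.2251 -68.4261]
```

View pics/w11.png

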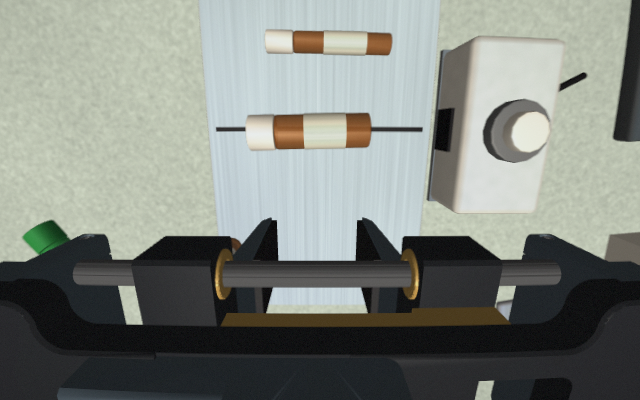

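```bash
python3 -c "
from s import *
s=bot.state()
print('vial',[lf(cast('wrist',u,.027,s)[0])*1000 for u in ((309,131.5),(262,132),(362,130.5))],'line',[lf(cast('wrist',u,.012,s)[0])*1000 for u in ((217,129),(421,129.5))])
P=cast('wrist',(529,132),.084,s)[0];print('key',P,lf(P)*1000)
I=bot.grab_frame('top');cv2.imwrite('pics/t11.png',cv2.resize(I[120:250,290:510,::-1],None,fx=3.6,fy=3.6,interpolation=cv2.INTER_CUBIC))
I=bot.grab_frame('scene');cv2.imwrite('pics/s11.png',cv2.resize(I[190:310,170:330,::-1],None,fx=5,fy=5,interpolation=cv2.INTER_CUBIC))
"
```

```text
vial [array([-8.7606, -0.9385]), array([-48.7299,  -1.2457]), array([36.3197, -0.066 ])] line [array([-91.9589,   1.3003]), array([92.3896,  0.8244])]
key [ 0.6516 -0.1336  0.084 ] [140.8516   1.052 ]
```

View pics/t11.png

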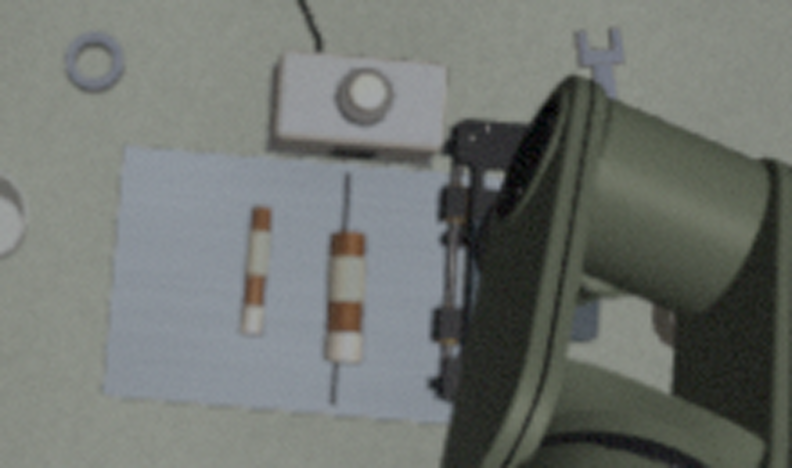

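View pics/s11.png

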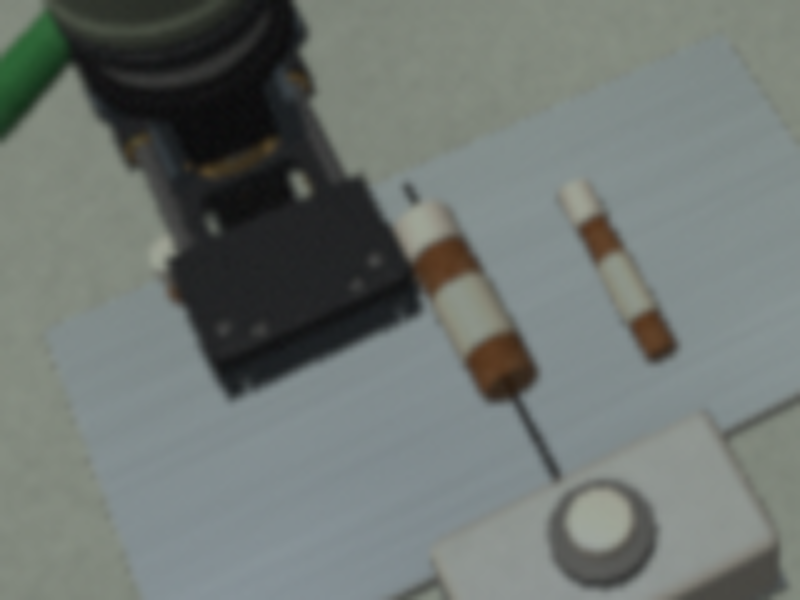

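Both views agree that the vial lies on the line: its axis is about 2 mm to the −y side, parallel within 1°, with its centre about 9 mm off lengthways. The wrist view puts the key at (0.6516, −0.1336), which agrees with the other cameras. Next I close the fingers and move over the key.

Emit:
play_rows --increments '[[[0, 0, 0, -15, 0], [0, 0, 0, -15, 0], [0, 5, 12, 0, 0], [0, 10, 20, 0, 0], [0, 10, 25, 0, 0], [0, 12, 25, 0, 0], [0, 12, 25, 0, 0], [0, 12, 20, 0, 0], [0, 8, 14, 0, 0], [0, 0, 3, 0, 0]]]'

```text
time: 19.8
position: [0.6519, -0.1329, 0.111]
tool_rot: [-2.292, -2.148, 0.001]
wrist_force: [0.1, -0.6, -0.4]
width: 0.004
```

```bash
python3 -c "
from s import *
to([.6513,-.1336,.113])
I=bot.grab_frame('wrist');cv2.imwrite('pics/w12.png',I[:,:,::-1])
I=bot.grab_frame('scene');cv2.imwrite('pics/s12.png',cv2.resize(I[190:350,170:390,::-1],None,fx=3.6,fy=3.6,interpolation=cv2.INTER_CUBIC))
"
```

```text
19.8 p [ 0.6519 -0.1329  0.111 ] yaw_y -3.7125451791984463 tilt [-0.0007  0.0002 -1.    ] w 0.3787800466241558 F [ 0.0702 -0.5867 -0.3603] q [-0.2185  0.5159  1.4589  0.      1.1674 -0.1537]
need tool mm [-0.7005 -0.5755 -1.996 ] turn 0.0015263745697287356
```

View pics/w12.png

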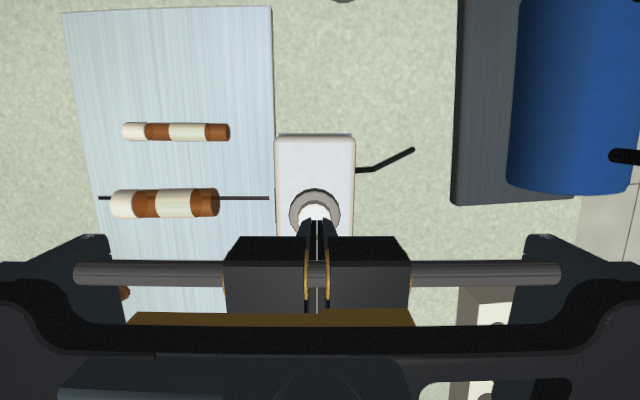

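View pics/s12.png

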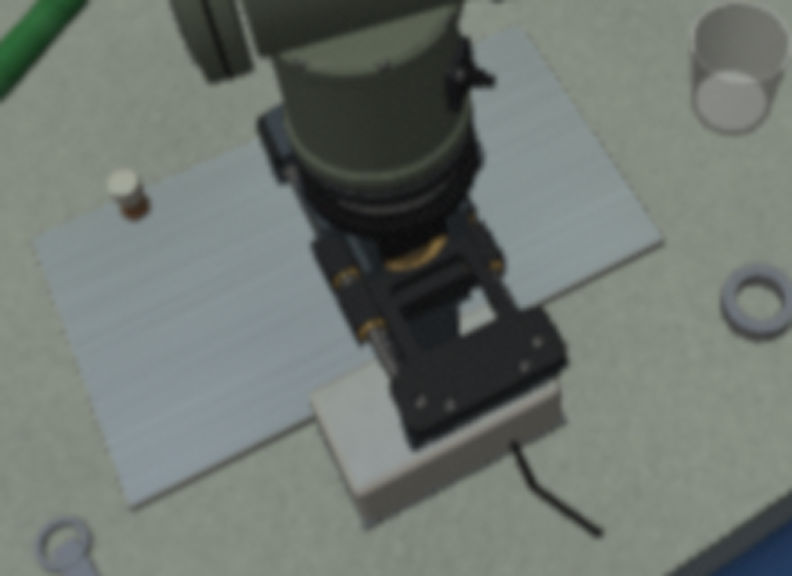

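The closed tips (318,219) are over the key (315,208). Descending, then slow pressing steps.

Emit:
play_rows --increments '[[[0, -0.7, -0.6, 6, 0], [0, 0, 0, 6, 0], [0, 0, 0, 6, 0], [0, 0, 0, 6, 0], [0, 0, 0, 5, 0], [0, 0, 0, 4, 0], [0, 0, 0, 4, 0], [0, 0, 0, 2, 0], [0, 0, 0, 2, 0], [0, 0, 0, 0, 0]]]'

```text
time: 21.15
position: [0.6506, -0.1343, 0.0706]
tool_rot: [-2.293, -2.147, -0.0]
wrist_force: [0.3, 0.6, -0.1]
width: 0.007
```

```bash
python3 -c "
from s import *
tell()
I=bot.grab_frame('wrist');cv2.imwrite('pics/w13.png',I[:,:,::-1])
tell()
"
```

```text
21.15 p [ 0.6506 -0.1343  0.0706] yaw_y -3.7827999329821163 tilt [-0.      0.0001 -1.    ] w 0.6387426965856641 F [ 0.3352  0.6072 -0.1306] q [-0.2209  0.5472  1.5127  0.0001  1.0818 -0.155 ]
21.2 p [ 0.6506 -0.1343  0.0707] yaw_y -3.7794258397161613 tilt [ 0.0002  0.     -1.    ] w 0.27704737469905455 F [-0.0513  0.0224 -0.2468] q [-0.2209  0.5471  1.5125  0.0001  1.0818 -0.155 ]
```

View pics/w13.png

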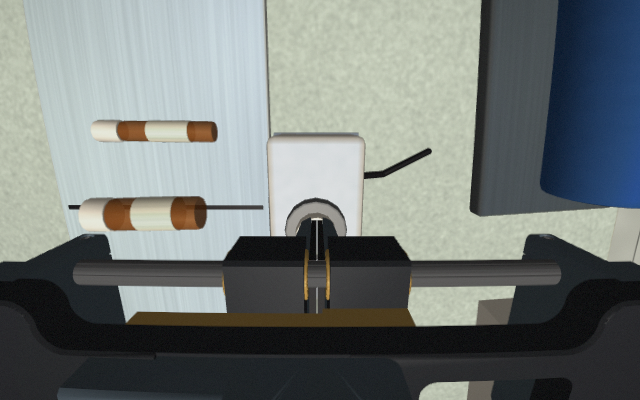

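Emit:
play_rows --increments '[[[0, 0.3, 0.5, 1, 0], [0, 0, 0, 1, 0], [0, 0, 0, 1, 0], [0, 0, 0, 1, 0], [0, 0, 0, 1, 0], [0, 0, 0, 1, 0], [0, 0, 0, 1, 0], [0, 0, 0, 0.5, 0], [0, 0, 0, 0, 0], [0, 0, 0, 0, 0]]]'

```text
time: 22.45
position: [0.6511, -0.134, 0.0632]
tool_rot: [2.293, 2.147, 0.0]
wrist_force: [0.3, -0.2, 0.2]
width: 0.006
```

Emit:
play_rows --increments '[[[0, 0, 0, 1, 0], [0, 0, 0, 1, 0], [0, 0, 0, 1, 0], [0, 0, 0, 1, 0], [0, 0, 0, 1, 0], [0, 0, 0, 0, 0], [0, 0, 0, 0, 0], [0, 0, 0, 0, 0], [0, 0, 0, 0, 0], [0, 0, 0, 0, 0]]]'

```text
time: 23.7
position: [0.6512, -0.134, 0.0582]
tool_rot: [2.293, 2.147, 0.0]
wrist_force: [-0.6, -0.2, 3.9]
width: 0.002
```

```bash
python3 -c "
from s import *
tell()
I=bot.grab_frame('wrist');cv2.imwrite('pics/w14.png',I[:,:,::-1])
tell()
I=I[170:310,220:420,::-1];cv2.imwrite('pics/w14c.png',cv2.resize(I,None,fx=4,fy=4,interpolation=cv2.INTER_CUBIC))
"
```

```text
23.7 p [ 0.6512 -0.134   0.0582] yaw_y -3.7796341434431286 tilt [ 0.0003  0.     -1.    ] w 0.156232008121649 F [-0.5822 -0.2094  3.9328] q [-0.2203  0.559   1.5255  0.0001  1.0568 -0.1544]
23.75 p [ 0.6512 -0.134   0.0582] yaw_y -3.7795022155416924 tilt [ 0.0002  0.0001 -1.    ] w 0.08142642760313845 F [1.0529 0.636  3.7558] q [-0.2203  0.559   1.5255  0.0001  1.0568 -0.1544]
```

View pics/w14c.png

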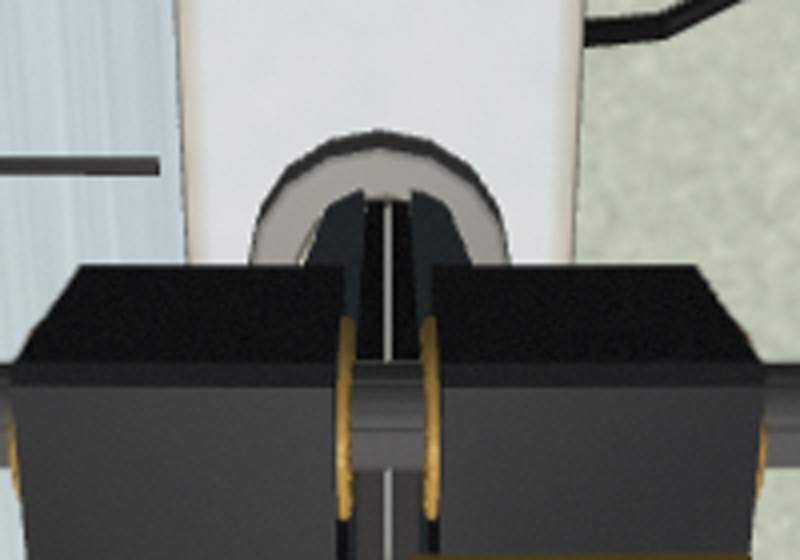

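The force is 3.9 N, so the key is about 4 mm down. Pressing fully and then releasing.

Emit:
play_rows --increments '[[[0, 0, 0, 0.5, 0], [0, 0, 0, 0.5, 0], [0, 0, 0, 0.5, 0], [0, 0, 0, 0.5, 0], [0, 0, 0, 0.5, 0], [0, 0, 0, 0, 0], [0, 0, 0, 0, 0], [0, 0, 0, 0, 0], [0, 0, 0, 0, 0], [0, 0, 0, 0, 0]]]'

```text
time: 25.0
position: [0.6512, -0.134, 0.0569]
tool_rot: [2.293, 2.146, 0.001]
wrist_force: [-1.5, -0.2, 9.7]
width: 0.007
```

It has bottomed out (9.7 N). Releasing and retreating upward.

Emit:
play_rows --increments '[[[0, 0, 0, -1, 0], [0, 0, 0, -2, 0], [0, 0, 0, -4, 0], [0, 0, 0, -8, 0], [0, 0, 0, -15, 0], [0, 0, 0, -20, 0], [0, 0, 0, -20, 0], [0, -15, 0, -20, 0], [0, -20, 0, -10, 0], [0, -20, 0, 0, 0]]]'

```text
time: 26.25
position: [0.6477, -0.1903, 0.1565]
tool_rot: [2.292, 2.146, 0.001]
wrist_force: [0.1, -0.1, 0.3]
width: 0.005
```

Emit:
play_rows --increments '[[[0, -30, 0, 0, 0], [0, -40, 0, 0, 0], [0, -40, 0, 0, 0], [0, -40, 0, 0, 0], [0, -40, 0, 0, 0], [0, -20, 0, 0, 0], [0, -10, 0, 0, 0], [0, 0, 0, 0, 0], [0, 0, 0, 0, 0], [0, 0, 0, 0, 0]]]'

```text
time: 27.5
position: [0.6334, -0.4072, 0.1559]
tool_rot: [-2.292, -2.149, -0.001]
wrist_force: [0.4, -0.8, 0.0]
width: 0.004
```

```bash
python3 -c "
from s import *
tell()
I=bot.grab_frame('top');cv2.imwrite('pics/t15.png',cv2.resize(I[120:250,290:510,::-1],None,fx=3.6,fy=3.6,interpolation=cv2.INTER_CUBIC))
I=bot.grab_frame('scene');cv2.imwrite('pics/s15.png',cv2.resize(I[180:345,110:400,::-1],None,fx=2.75,fy=2.75,interpolation=cv2.INTER_CUBIC))
"
```

```text
27.5 p [ 0.6334 -0.4072  0.1559] yaw_y -3.701543817392697 tilt [ 0.0002  0.0002 -1.    ] w 0.3936083703115717 F [ 0.4044 -0.8438  0.0288] q [-0.5868  0.63    1.136   0.0003  1.3756 -0.5223]
```

View pics/t15.png

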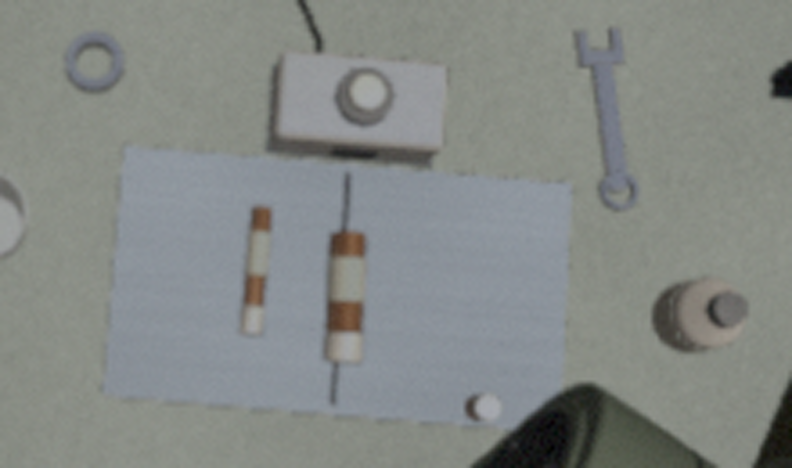

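View pics/s15.png

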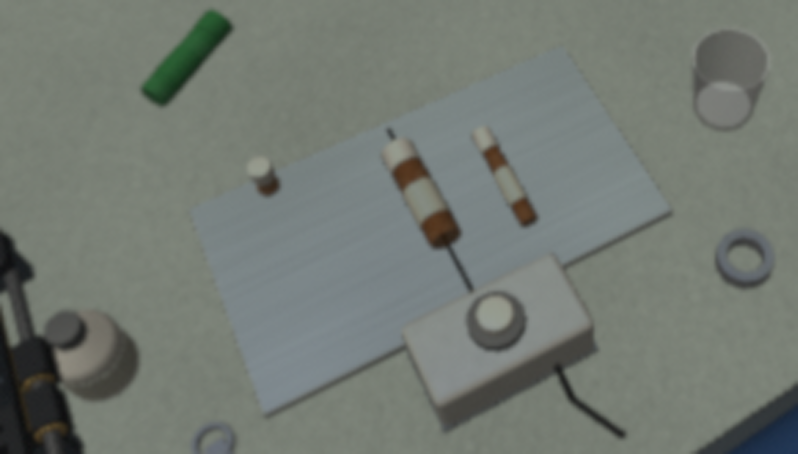

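In both views the vial lies on the line with the line emerging centrally at both ends. The key is up, and the jar, slim vial, beaker, reagent, wrench and ring are at their original pixels. One last numeric check before handing in.

```bash
python3 -c "
from s import *; from m import tp,sp
print('top vial',[lf(tp(*q,.027))*1000 for q in ((348,233),(344,361))],'line',[lf(tp(*q,.012))*1000 for q in ((349,174),(333,404))])
print('scene vial',lf(sp(421,192,.027))*1000,'line',[lf(sp(*q,.012))*1000 for q in ((390,130),(470,288))])
bot.sign_off(); print('handed in')
"
```

```text
top vial [array([41.2856, -0.1253]), array([-58.469 ,  -3.5573])] line [array([91.1355, -0.2829]), array([-91.6746,   0.3287])]
scene vial [-10.1803   0.7247] line [array([-89.7883,   3.1805]), array([81.1567,  1.6867])]
the job is handed in; nothing more can be done
handed in
```

I rolled the thick vial onto the engraved line with the two fingertips. Then I pressed the read key fully down with closed fingers, released it, backed clear and handed the job in at 27.6 s of the 48 s allowed. `sign_off` gives no verdict, so the results below are from my own checks.

- **Vial position:** all three cameras put its axis about 2 mm from the line on the −y side (limit 6 mm). It is parallel within about 2° (limit about 8.6°), and its centre is about 9 mm off lengthways (limit 40 mm).
- **Key:** the force reached 9.7 N, well over the 5 N needed for full travel. Afterwards the key looked up again in the pictures.
- **Other things:** the slim vial, jar, beaker, reagent, wrench and ring are at the same pixels as at the start. The gripper was well clear of everything at the end.

**What disagreed or wasn't checked:**
- **Fingertip height:** the tips sit about 20 mm above the TCP, not 14 mm ahead of it as described. My first push therefore passed over the vial without touching it. I saw this in the wrist picture, backed off, lowered the fingers and pushed again.
- **Camera agreement:** the cameras differed by 1–2 mm on where the line lies, so I judged the vial's offset against the line within each view.
- **Rolling:** the vial travelled about 59 mm, roughly 3.9 rad if it rolled cleanly. I inferred rolling from the low mid-height push and did not measure the turn.

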